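Roll the rolling pin into its rest

TASK

Roll the small wooden rolling pin along the worktop by gently pushing on its side with the fingers, up the ramp of its wooden rest and into the V groove, so that it lies still along the groove with both its ends sticking out of the rest. Make it turn over as it goes, at least one full turn on the worktop before the ramp; do not grip it, lift it or stand it up. Leave the jars, bottle, mills, mug and candle round about standing where they are.

Things in the scene. Friction and masses are not known exactly. Their poses are not given: they have to be found in the camera images.
- rolling_pin: loose rolling pin of light wood with two thin red bands: a straight cylinder without handles, 40 mm in diameter, 130 mm long, about 0.14 kg; it stops soon after it is no longer pushed. Origin in its middle on its axis, 20 mm above the worktop. Its x axis runs along it; y and z turn as it rolls. It starts 0.28 to 0.57 m left or right of the rest, x within 0.2 rad of straight ahead, the way clear
- pin_rest: brown wooden rest fixed to the worktop: 70 mm long along its x (the groove, ahead within 0.15 rad), 140 mm wide along y, same from both sides. From each long edge (y = +-70 mm) a ramp rises to a lip 14 mm high, 22 to 19 mm from the middle; between the lips a V groove, 45 degree flanks. Origin under its middle, on the worktop. The pin's axis is 34 mm up on the lip, 23 mm up when settled in the groove
- spice_jar_l: spice jar with a dark cap and an orange-brown content, 41 mm in diameter, 105 mm high, standing at the back of the lane; origin under its middle
- spice_jar_r: spice jar with a dark cap and green content, 41 mm in diameter, 105 mm high, standing at the back of the lane on the right; origin under its middle
- salt: grey and clear salt shaker, 44 mm in diameter, 90 mm high, near the hob; origin under its middle
- candle: pink candle in a glass, 76 mm in diameter, 90 mm high, at the left end of the worktop; origin under its middle
- pepper: wooden pepper mill, 58 mm in diameter, 170 mm high, between the microwave and the multicooker; origin under its middle
- oil: oil bottle, 61 mm in diameter, 268 mm high, behind the pepper mill; origin under its middle
- mug: white mug, 87 mm in diameter and 90 mm high with a handle, at the left end of the worktop; origin under its middle
Not all that is in view belongs to the job. What is shaped like the salt but blue is not meant.

How it is judged (in metres and radians):
On the way, in this order (a step that is already met when the one before it is completed fails the run):
1. the pin has turned upside down by rolling on the worktop, still clear of the rest (angle between rolling_pin's own z axis and vertical above 2.6 rad and horizontal distance between rolling_pin and pin_rest above 0.085 m and height (world z) of rolling_pin below 0.024 m).
2. the pin has rolled on through a full turn on the worktop, still clear of the rest (angle between rolling_pin's own z axis and vertical below 0.6 rad and horizontal distance between rolling_pin and pin_rest above 0.085 m and height (world z) of rolling_pin below 0.024 m).
3. the pin lies in the groove (y of rolling_pin in the frame of pin_rest between -0.006 and 0.006 m and z of rolling_pin in the frame of pin_rest below 0.027 m), for 0.2 s.
At the end, for the whole second after the job is handed in: the pin lies still in the V groove: axis within 5 mm of its middle line, 19 to 27 mm above the worktop, parallel to it within 0.08 rad, its middle within 29 mm of the rest's middle along the groove; every bystander upright and within 20 mm of its start (y of rolling_pin in the frame of pin_rest between -0.005 and 0.005 m and x of rolling_pin in the frame of pin_rest between -0.029 and 0.029 m and z of rolling_pin in the frame of pin_rest between 0.019 and 0.027 m and angle between the x axis of rolling_pin and the x axis of pin_rest, either way round below 0.08 rad and linear speed of rolling_pin below 0.02 m/s and angular speed of rolling_pin below 0.3 rad/s and distance of each of spice_jar_l, spice_jar_r, salt, candle, pepper, oil, mug from where it was at the start of the episode below 0.02 m and angle between each of spice_jar_l, spice_jar_r, salt, candle, pepper, oil, mug's own z axis and vertical below 0.15 rad); the robot touches nothing.
It fails at once if the pin was gripped or pressed hard (over 35 N between the fingers and the pin) (contact force between the fingers and rolling_pin above 35 N).
It fails at once if the pin was lifted (its middle more than 45 mm above the worktop) or fell off (height (world z) of rolling_pin above 0.045 m or height (world z) of rolling_pin below 0.005 m).
It fails at once if the pin was stood up or tipped by more than 0.5 rad (angle between rolling_pin's own x axis and vertical below 1.07 rad or angle between rolling_pin's own x axis and vertical above 2.07 rad).
It fails at once if a bystander was moved by more than 20 mm or tipped (distance of any of spice_jar_l, spice_jar_r, salt, candle, pepper, oil, mug from where it was at the start of the episode above 0.02 m or angle between any of spice_jar_l, spice_jar_r, salt, candle, pepper, oil, mug's own z axis and vertical above 0.3 rad).
It also fails if it takes over 54 s, if anything falls off the work surface, if the arm or the gripper's body presses on something with over 40 N, if the wrist force passes 120 N, or if a joint passes its speed limit or range.

ROBOT

A 6-joint arm with a two-finger parallel gripper is mounted at the origin on a cart in front of the work surface, level with it; the furniture and walls round the work are solid. World frame = base frame: x ahead of the robot, y to its left, z up, the work surface at z = 0. Lengths are in mm, angles in rad, forces in N, time in s.
With the tool pointing down it reaches from about 400 to 925 mm from the base axis. Payload 12.5 kg.
Tool frame: the origin (TCP) lies at the centre of the arm's flange, where the gripper is bolted on; the fingertips stand 190 mm ahead of it and the grasp point (between the pads) lies env.grip_point_offset ahead of it (env.grip_point_offset is the distance from the TCP to the grasp point, in mm); z points along the fingers, x is the direction in which the jaws open and shut, and the axes are right-handed (so a half turn about z gives the same grasp; the last joint's range is limited). The gripper opens to 95 mm and grips with 3 to 60 N. Pads are 20 mm wide; open, the fingers measure 119 mm over their backs; the gripper's body (75 mm by 180 mm) begins 59 mm behind the grasp point.
Start: joints at [1.226, 0.491, 1.559, -0, 1.092, -0.106], TCP at [147.811, 607.27, 404.761] pointing down, gripper open.
Joint ranges: [-3.1, 3.1], [-0.84, 2.19], [0.05, 2.79], [-1.13, 4.28], [0.06, 2.93], [-2.69, 2.69]. Speed limits (rad/s): [2.22, 2.22, 2.79, 3.14, 3.14, 3.14].

INTERFACE

Orientations are given as [roll, pitch, yaw] about the fixed x, y, z axes, in that order (R = Rz(yaw) Ry(pitch) Rx(roll)).
In Python, from cell import state, read_camera, camera_model, job_done, env gives the robot as it stands.
- The arm moves only by the tool arm_command, never from a script. Its argument "steps" is a list of rows, each a list of 6 numbers: the shift along the tool's x, y, z in cm, then the turn, a rotation vector about the tool's x, y, z in degrees. In form: [[dx, dy, dz, rx, ry, rz], ...]. A call has 1 to 12 rows; each row is the pose to reach, as a shift and turn from the pose commanded when the call began, along the tool's axes at that moment; what a row does not reach only later rows make up. A row lasts 1/12 s, in which the tool goes at most 41.7 mm and 7.16 degrees, less where a joint would pass 70% of its speed; a pose out of reach is approached as far as the arm can. A call with a gripper value outside its range is refused whole. "jaw" is the finger opening in cm, from 0 to 9.51, set as the call begins (left out, the last holds). The fingers move at their own pace and stop on an object; the grip force is fixed at half the most. Time passes only in rows, so rows that repeat a pose let the fingers close. It gives the time, the measured TCP pose, the force and the opening at its end, in the units of the state.
- state(): the state, without advancing time (a new reading comes with each control period).
- read_camera(name): name is "side" or "top"; returns the picture (480x640x3 uint8, red, green, blue); there is no depth.
- camera_model(name): a dict with "K" (3x3 intrinsics, pixels), "k1" (the pictures are not rectified: a ray, as slopes to the right and down, at radius r is drawn at 1 + k1 r^2 times it, then the intrinsics apply), "xyz" and "rotation" of the camera in the world. Camera axes: x right, y up, looking along -z (the intrinsics and any distortion apply to the point x, -y, -z); pixel columns grow to the right and rows downward; lengths in mm; the calibration is good to about 2 mm. A picture is of the moment at which its call begins. camera_model takes no time and is no camera call.
- job_done(): hands the job in, once; it reports no verdict.
The state is a dict: "t": time; "joints": joint angles; "qvel": joint speeds; "tau": joint torques, N m; "eef_pos": TCP position; "tcp_rot": TCP orientation; "ft_force": force on the tool from outside, world axes, zero at the start; "moment": the same for the moment, N m; "opening": opening from 0.0 (shut) to 1.0 (fully open).
Only numpy, scipy, OpenCV 4.12 (cv2) and the standard library are available. Lean on these libraries where they do the work, as an engineer would, in place of code of your own. Each camera call takes 0.05 s, during which the arm holds its last target. There are 200 camera calls.

## Working session

There is one attempt and no reset: what is moved stays moved. The work goes in short steps, Python scripts to look and compute and a tool call to move; the robot and the scene stay as the last step left them, time stands still between calls to the robot, and variables do not carry over. Pictures are saved under pics/ and viewed, about 8 in all and at most 12, crops included, and the job is handed in when it is done.

Besides the shell and the picture viewer there is one more tool, called after ">>>" by a JSON object that holds its "name" and its "arguments", one argument or row to a line. arm_command: Moves the arm, as the interface text tells. Its arguments: {"type":"object","properties":{"steps":{"type":"array"},"jaw":{"type":"number"}},"required":["steps"]}

```bash
ls; mkdir -p pics; cat > h.py <<'E'
import numpy as np,cv2
from cell import state,read_camera,camera_model,job_done,env
def ray(name,px):
    m=camera_model(name);K=np.array(m["K"]);p=np.atleast_2d(px).astype(float)
    d=np.c_[(p[:,0]-K[0,2])/K[0,0],(p[:,1]-K[1,2])/K[1,1]]
    u=d.copy()
    for _ in range(20): u=d/(1+m["k1"]*(u**2).sum(1,keepdims=True))
    c=np.c_[u[:,0],-u[:,1],-np.ones(len(u))]
    return np.array(m["xyz"]),c@np.array(m["rotation"]).reshape(3,3).T
def plane(name,px,z):
    o,r=ray(name,px); return o+r*((z-o[2])/r[:,2])[:,None]
def proj(name,P):
    m=camera_model(name);K=np.array(m["K"]);c=(np.atleast_2d(P)-m["xyz"])@np.array(m["rotation"]).reshape(3,3)
    u=np.c_[c[:,0],-c[:,1]]/-c[:,2:];u=u*(1+m["k1"]*(u**2).sum(1,keepdims=True))
    return u*[K[0,0],K[1,1]]+[K[0,2],K[1,2]]
def snap(name,f):
    im=cv2.cvtColor(read_camera(name),cv2.COLOR_RGB2BGR);cv2.imwrite("pics/"+f,im);return im
E
python3 - <<'E'
from h import *
for n in("top","side"):
    snap(n,n+"0.png");m=camera_model(n);print(n,m)
print(env.grip_point_offset,state())
E
```

```text
pics
top {'K': array([[541.8248459 ,   0.        , 310.80189303],
       [  0.        , 541.8248459 , 244.77495975],
       [  0.        ,   0.        ,   1.        ]]), 'k1': -0.04350801478908181, 'xyz': array([-246.57466206, -402.00689591, 1319.98922354]), 'rotation': array([ 0.63501982,  0.0157596 , -1.12164768])}
side {'K': array([[621.39386305,   0.        , 321.91844699],
       [  0.        , 621.39386305, 232.63311184],
       [  0.        ,   0.        ,   1.        ]]), 'k1': -0.0943584143091497, 'xyz': array([  263.72809943, -1653.67298335,   866.09244605]), 'rotation': array([ 1.12510351, -0.02325828, -0.19463143])}
171.3 {'t': 0.1, 'joints': array([ 1.22642218e+00,  4.91512323e-01,  1.55935683e+00,  5.06242114e-06,
        1.09169612e+00, -1.05592012e-01]), 'qvel': array([ 3.75527528e-04,  1.07604553e-05, -2.14725387e-03,  1.44951266e-04,
       -2.09679244e-04, -1.06128758e-03]), 'tau': array([ 2.40666333e-03, -6.13619900e+01, -2.58604950e+01,  6.93901652e-02,
        4.70307958e-02, -9.12622340e-05]), 'eef_pos': array([147.79269029, 607.26023413, 404.2228987 ]), 'tcp_rot': array([-3.14148568e+00,  9.66729104e-04,  1.33201190e+00]), 'ft_force': array([-0.48135225, -0.2982316 ,  0.74541499]), 'moment': array([-0.05460257,  0.06460922,  0.00464923]), 'opening': 0.9979905151817502}
```

```bash
sed -i 's/np.array(m\["rotation"\]).reshape(3,3)/Rot.from_euler("xyz",m["rotation"]).as_matrix()/; 1a from scipy.spatial.transform import Rotation as Rot' h.py; python3 -c "
from h import *
print(plane('top',[[320,240]],0),proj('top',[[500,0,0]]),proj('side',[[500,0,0]]))"
```

```text
[[648.78576763  21.55774663   0.        ]] [[304.86161885 279.83488419]] [[286.14474454 252.58755387]]
```

View pics/top0.png

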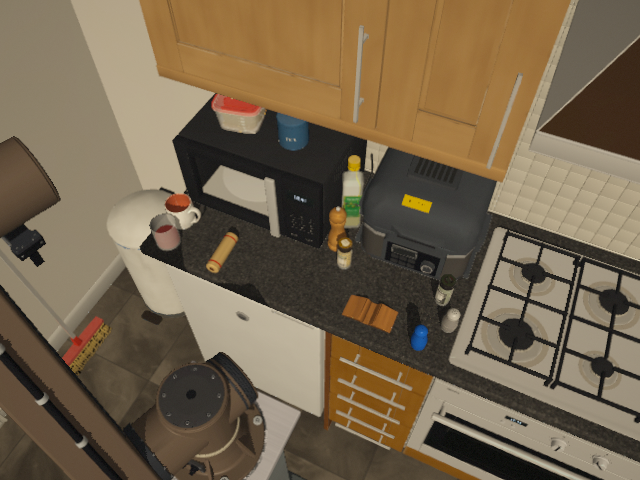

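View pics/side0.png

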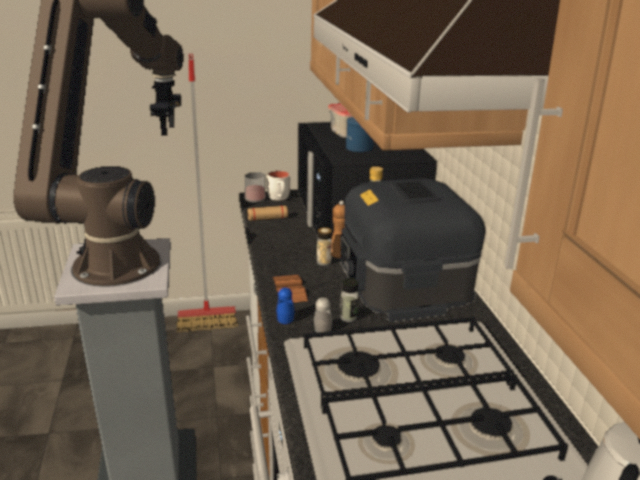

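```bash
python3 - <<'E'
from h import *
im=cv2.imread("pics/top0.png");hsv=cv2.cvtColor(im,cv2.COLOR_BGR2HSV)
for nm,(x0,y0,x1,y1) in dict(pin=(195,218,250,282),rest=(330,285,410,340)).items():
    c=hsv[y0:y1,x0:x1]
    m=((c[...,1]>90)&(c[...,2]>70)).astype(np.uint8)
    cs,_=cv2.findContours(m,cv2.RETR_EXTERNAL,cv2.CHAIN_APPROX_NONE);k=max(cs,key=cv2.contourArea)
    mm=np.zeros_like(m);cv2.drawContours(mm,[k],-1,1,-1);a=k.reshape(-1,2)+[x0,y0]
    print(nm,len(a),mm.sum())
    if nm=="pin":
        w=plane("top",a,20)[:,:2]
        r=cv2.minAreaRect(w.astype(np.float32));print(r);print(cv2.boxPoints(r))
        ys,xs=np.nonzero(mm);W=plane("top",np.c_[xs+x0,ys+y0],20)[:,:2]
        v=np.linalg.svd(W-W.mean(0),full_matrices=False)[2][0];v*=np.sign(v[0]);p=(W-W.mean(0))@v
        print("c",W.mean(0),"mid",W.mean(0)+v*(p.max()+p.min())/2,"yaw",np.arctan2(v[1],v[0]),"len",np.ptp(p))
    else:
        q=cv2.approxPolyDP(k,3,True).reshape(-1,2)+[x0,y0];print(q.tolist())
        w=plane("top",a,0)[:,:2].astype(np.float32)
        r=cv2.minAreaRect(w);print(r);print(cv2.boxPoints(r)); print(plane("top",q,0).round(1))
    s=cv2.resize(im[y0:y1,x0:x1],None,fx=5,fy=5,interpolation=cv2.INTER_CUBIC)
    cv2.drawContours(s,[k*5+2],-1,(0,255,0),1);cv2.imwrite(f"pics/c_{nm}.png",s)
a=cv2.imread("pics/c_pin.png");b=cv2.imread("pics/c_rest.png");H=max(len(a),len(b))
o=np.zeros((H,a.shape[1]+b.shape[1],3),np.uint8);o[:len(a),:a.shape[1]]=a;o[:len(b),a.shape[1]:]=b;cv2.imwrite("pics/c.png",o)
# bystanders: base pixel guesses
for n,p in dict(jar_l=(344,266),salt=(449,329),jar_r=(443,302),blue=(419,347),mug=(184,225),candle=(170,247),pepper=(336,247)).items(): print(n,plane("top",[p],0)[0].round())
E
```

```text
pin 93 632
((472.7990417480469, 260.02386474609375), (151.61204528808594, 47.41450119018555), 2.727786064147949)
[[395.95068 280.0966 ]
 [398.20715 232.7358 ]
 [549.6474  239.95114]
 [547.3909  287.31195]]
c [470.79394841 259.73472588] mid [472.87365421 259.8911739 ] yaw 0.07508461505213207 len 151.97178008262523
rest 135 1246
[[350, 295], [342, 315], [387, 332], [391, 330], [397, 311]]
((480.5651550292969, -210.28253173828125), (80.69591522216797, 144.39186096191406), 2.442695379257202)
[[ 437.17688 -139.87184]
 [ 443.33087 -284.13248]
 [ 523.9534  -280.69324]
 [ 517.79944 -136.43259]]
[[ 508.6 -138.1    0. ]
 [ 440.1 -143.6    0. ]
 [ 444.1 -274.7    0. ]
 [ 454.3 -282.4    0. ]
 [ 516.5 -276.5    0. ]]
jar_l [592. -83.   0.]
salt [ 524. -424.    0.]
jar_r [ 598. -383.    0.]
blue [ 439. -368.    0.]
mug [522. 432.   0.]
candle [432. 423.   0.]
pepper [645. -33.   0.]
```

View pics/c.png

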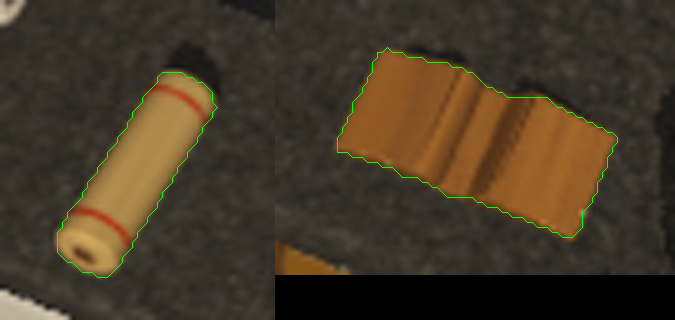

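```bash
python3 - <<'E'
from h import *
q=plane("top",[(342.2,315.3),(389,332.4),(398.2,312.6),(351.4,294.7)],0)[:,:2];print(q.round(1),q.mean(0))
n=lambda v:np.linalg.norm(v)
print([n(q[i]-q[(i+1)%4]).round(1) for i in range(4)])
d=(q[2]-q[1]+q[3]-q[0]);print("yaw x",np.arctan2(d[1],d[0]));d=(q[0]-q[1]+q[3]-q[2]);print("yaw y",np.arctan2(-d[0],d[1]))
print("cap",plane("top",[(212,267.4)],20));b=plane("top",[(195+105/5,218+218/5),(195+188/5,218+92/5)],38);print(b,b.mean(0)+[0,9,-18])
# groove: bottom line pixels
E
```

```text
[[ 439.5 -144.5]
 [ 445.2 -280.1]
 [ 513.1 -281.3]
 [ 511.2 -141.3]] [ 477.2576344 -211.7814964]
[np.float64(135.7), np.float64(67.9), np.float64(140.0), np.float64(71.7)]
yaw x 0.013935022407131343
yaw y 0.027862436172691254
cap [[412.2561662  257.07080298  20.        ]]
[[425.32920983 248.16623845  38.        ]
 [524.73626525 251.32354071  38.        ]] [475.03273754 258.74488958  20.        ]
```

>>> {"name": "arm_command", "arguments": {
  "steps": [
    [-1.93,3.4,0,0,0,6.67],
    [-3.87,6.8,0,0,0,13.3],
    [-5.8,10.2,0,0,0,20],
    [-7.73,13.6,0,0,0,26.7],
    [-9.66,17,0,0,0,33.4],
    [-11.6,20.4,0,0,0,40],
    [-13.5,23.8,0,0,0,46.7],
    [-15.5,27.2,0,0,0,53.4],
    [-17.4,30.6,0,0,0,60],
    [-19.3,34,0,0,0,66.7],
    [-21.3,37.4,0,0,0,73.4],
    [-21.3,37.4,0,0,0,73.4]
  ],
  "jaw": 7.5
}}

```text
t: 1.1
eef_pos: [464.7, 308.0, 404.4]
tcp_rot: [3.141, -0.001, 0.039]
ft_force: [-0.4, -0.3, 0.4]
opening: 0.791
```

>>> {"name": "arm_command", "arguments": {
  "steps": [
    [0,-0.5,2.5,0,0,0],
    [0,-0.5,5,0,0,0],
    [0,-0.5,7.5,0,0,0],
    [0,-0.5,10,0,0,0],
    [0,-0.5,12.5,0,0,0],
    [0,-0.5,15,0,0,0],
    [0,-0.5,17,0,0,0],
    [0,-0.5,18.5,0,0,0],
    [0,-0.5,19.5,0,0,0],
    [0,-0.5,20.2,0,0,0],
    [0,-0.5,20.2,0,0,0],
    [0,-0.5,20.2,0,0,0]
  ]
}}

```text
t: 2.1
eef_pos: [460.6, 317.0, 203.0]
tcp_rot: [-3.141, -0.0, 0.051]
ft_force: [0.1, 0.2, -0.9]
opening: 0.793
```

```bash
python3 - <<'E'
from h import *
a=snap("top","t1.png");b=snap("side","s1.png")
o=np.hstack([cv2.resize(a[170:300,140:340],None,fx=2,fy=2),cv2.resize(b[100:300,180:380],(400,400))[:260]])
cv2.imwrite("pics/v1.png",np.hstack([cv2.resize(a[170:300,140:340],(400,260)),cv2.resize(b[150:280,200:400],(400,260))]))
print(state()["eef_pos"],state()["tcp_rot"])
E
```

```text
[460.71193039 316.99631746 203.60719056] [-3.14095327e+00 -1.23756675e-03  5.10412718e-02]
```

View pics/v1.png

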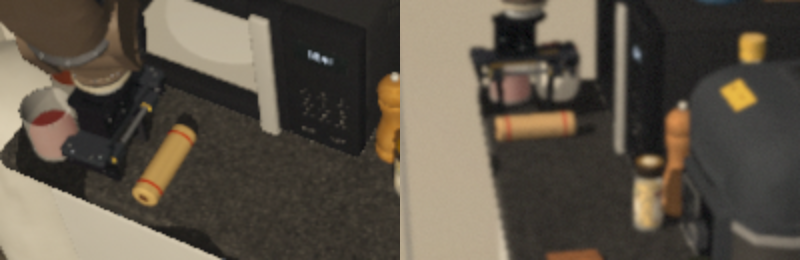

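>>> {"name": "arm_command", "arguments": {
  "steps": [
    [0,0.5,0,0,0,0],
    [0,1,0,0,0,0],
    [0,1.5,0,0,0,0],
    [0,2,0,0,0,0],
    [0,2.5,0,0,0,0.3],
    [0,3,0,0,0,0.6],
    [0,3.5,0,0,0,0.9],
    [0,4,0,0,0,1.2],
    [0,4.5,0,0,0,1.5],
    [0,5,0,0,0,1.8],
    [0,5.5,0,0,0,2.1],
    [0,6,0,0,0,2.4]
  ]
}}

```text
t: 3.2
eef_pos: [463.6, 256.4, 202.7]
tcp_rot: [-3.142, 0.0, 0.009]
ft_force: [0.4, 1.0, 0.6]
opening: 0.792
```

>>> {"name": "arm_command", "arguments": {
  "steps": [
    [0,0.5,0,0,0,0],
    [0,1,0,0,0,0],
    [0,1.5,0,0,0,0],
    [0,2,0,0,0,0],
    [0,2.5,0,0,0,0],
    [0,3,0,0,0,0],
    [0,3.5,0,0,0,0],
    [0,4,0,0,0,0],
    [0,4.5,0,0,0,0],
    [0,5,0,0,0,0],
    [0,5.5,0,0,0,0],
    [0,6,0,0,0,0]
  ]
}}

```text
t: 4.2
eef_pos: [464.2, 196.4, 202.7]
tcp_rot: [-3.142, -0.0, 0.009]
ft_force: [-0.6, 0.6, -0.3]
opening: 0.788
```

```bash
cat >> h.py <<'E'
def pin(im):
    y=state()["eef_pos"][1];u,v=proj("top",[[477,y-30,20]])[0].astype(int)
    x0,y0=max(u-45,0),v-45;c=cv2.cvtColor(im,cv2.COLOR_BGR2HSV)[y0:y0+90,x0:x0+90]
    m=((c[...,1]>90)&(c[...,2]>70)&(c[...,0]<30)).astype(np.uint8)
    k=max(cv2.findContours(m,0,1)[0],key=cv2.contourArea)
    w=plane("top",k.reshape(-1,2)+[x0,y0],20)[:,:2];r=cv2.minAreaRect(w.astype(np.float32));return r
E
python3 - <<'E'
from h import *
a=snap("top","t2.png");b=snap("side","s2.png");print(pin(a),state()["eef_pos"],state()["tcp_rot"][2])
cv2.imwrite("pics/v2.png",np.hstack([cv2.resize(a[190:320,170:370],(400,260)),cv2.resize(b[150:280,200:400],(400,260))]))
E
```

```text
((476.988525390625, 165.86265563964844), (153.5181121826172, 47.23623275756836), 2.784027576446533) [464.18309119 196.27426144 202.72910703] 0.008396848464240492
```

View pics/v2.png

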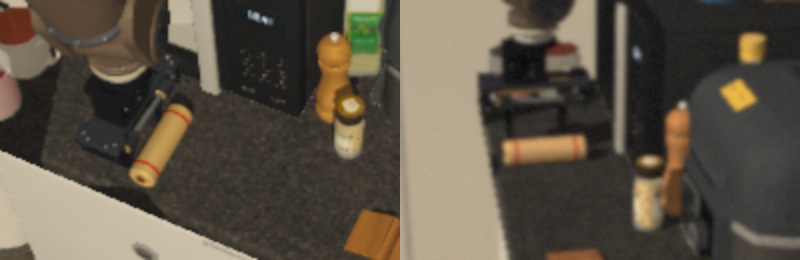

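>>> {"name": "arm_command", "arguments": {
  "steps": [
    [0,0.55,0,0,0,0],
    [0,1.1,0,0,0,0],
    [0,1.65,0,0,0,0],
    [0,2.2,0,0,0,0],
    [0,2.75,0,0,0,0],
    [0,3.3,0,0,0,0],
    [0,3.85,0,0,0,0],
    [0,4.4,0,0,0,0],
    [0,4.95,0,0,0,0],
    [0,5.5,0,0,0,0],
    [0,6.05,0,0,0,0],
    [0,6.6,0,0,0,0]
  ]
}}

```text
t: 5.3
eef_pos: [464.8, 130.4, 202.7]
tcp_rot: [-3.142, 0.0, 0.009]
ft_force: [-0.8, -0.2, 0.0]
opening: 0.79
```

>>> {"name": "arm_command", "arguments": {
  "steps": [
    [0,0.55,0,0,0,0],
    [0,1.1,0,0,0,0],
    [0,1.65,0,0,0,0],
    [0,2.2,0,0,0,0],
    [0,2.75,0,0,0,0],
    [0,3.3,0,0,0,0],
    [0,3.85,0,0,0,0],
    [0,4.4,0,0,0,0],
    [0,4.95,0,0,0,0],
    [0,5.5,0,0,0,0],
    [0,6.05,0,0,0,0],
    [0,6.6,0,0,0,0]
  ]
}}

```text
t: 6.3
eef_pos: [465.4, 64.4, 202.7]
tcp_rot: [-3.142, -0.0, 0.009]
ft_force: [0.7, -0.5, -0.2]
opening: 0.79
```

```bash
python3 - <<'E'
from h import *
a=snap("top","t3.png");b=snap("side","s3.png");print(pin(a),state()["eef_pos"],state()["tcp_rot"][2])
cv2.imwrite("pics/v3.png",np.hstack([cv2.resize(a[220:350,200:400],(400,260)),cv2.resize(b[170:300,200:400],(400,260))]))
E
```

```text
((480.56341552734375, 33.271507263183594), (151.8899688720703, 44.585906982421875), 1.862906813621521) [465.41796267  64.21271755 202.73460292] 0.008189670889794831
```

View pics/v3.png

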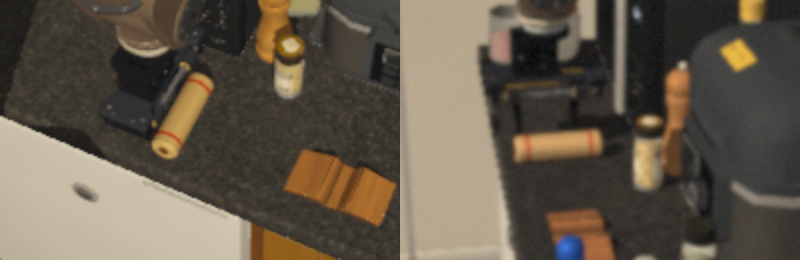

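```bash
python3 - <<'E'
from h import *
o=[]
for f,y in(("t1",260),("t2",166),("t3",33)):
    im=cv2.imread(f"pics/{f}.png");u,v=proj("top",[[477,y,20]])[0].astype(int)
    o.append(cv2.resize(im[v-28:v+28,u-24:u+24],None,fx=5,fy=5,interpolation=cv2.INTER_CUBIC))
top=np.hstack(o);o=[]
for f,y in(("s1",260),("s2",166),("s3",33)):
    im=cv2.imread(f"pics/{f}.png");u,v=proj("side",[[477,y,20]])[0].astype(int)
    o.append(cv2.resize(im[v-13:v+13,u-30:u+30],None,fx=4,fy=4,interpolation=cv2.INTER_CUBIC))
s=np.hstack(o)[:,:720];cv2.imwrite("pics/v4.png",np.vstack([top,s]))
E
```

```text
(no output)
```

View pics/v4.png

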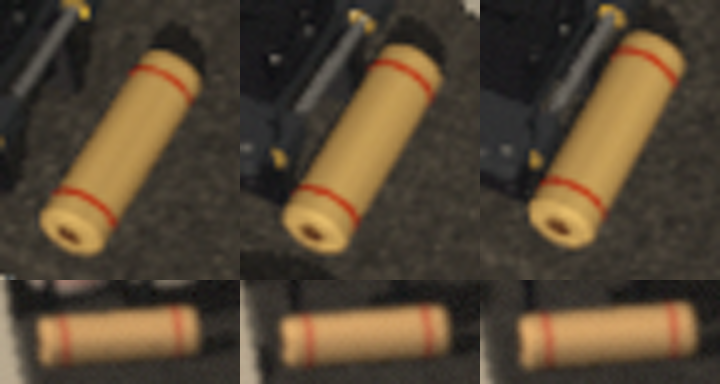

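```bash
python3 - <<'E'
from h import *
ph=np.radians(np.arange(-70,41,2));P={}
for f,x,y,yaw in(("t1",476,260,.05),("t2",480,166,.02),("t3",483,33.5,.01)):
    im=cv2.imread(f"pics/{f}.png").astype(np.float32);s=np.linspace(-38,38,40)
    X=np.array([[x+a*np.cos(yaw),y+a*np.sin(yaw)+20*np.sin(p),20+20*np.cos(p)] for p in ph for a in s])
    q=proj("top",X).astype(np.float32);v=cv2.remap(im,q[:,:1],q[:,1:],cv2.INTER_LINEAR).reshape(len(ph),40,3)
    g=v[...,2].mean(1)/v[...,2].mean(); P[f]=g;print(f,(g[::3]*100).round().astype(int), ((v[...,0]/v[...,2]).mean(1)[::3]*100).round().astype(int))
E
```

```text
t1 [ 95  99 103 105 107 107 106 105 106 107 107 106 105 102  98  94  89  83
  76] [43 43 43 44 44 44 44 44 44 44 44 44 44 43 43 43 43 43 43]
t2 [ 96  99 102 104 107 108 109 110 111 109 107 104 101  98  95  92  88  82
  75] [43 43 44 44 44 44 44 44 44 45 44 44 44 43 43 43 43 43 43]
t3 [ 92  97 101 104 106 108 110 109 108 106 104 103 101 100  98  94  90  85
  79] [44 44 44 44 44 45 45 45 45 44 44 44 44 44 44 43 43 43 43]
```

>>> {"name": "arm_command", "arguments": {
  "steps": [
    [0,0.55,0,0,0,0],
    [0,1.1,0,0,0,0],
    [0,1.65,0,0,0,0],
    [0,2.2,0,0,0,0],
    [0,2.75,0,0,0,0],
    [0,3.3,0,0,0,0],
    [0,3.85,0,0,0,0],
    [0,4.4,0,0,0,0],
    [0,4.95,0,0,0,0],
    [0,5.5,0,0,0,0],
    [0,6.05,0,0,0,0],
    [0,6.6,0,0,0,0]
  ]
}}

```text
t: 7.4
eef_pos: [465.9, -1.6, 202.7]
tcp_rot: [-3.141, 0.0, 0.009]
ft_force: [-0.6, -0.7, 0.5]
opening: 0.79
```

>>> {"name": "arm_command", "arguments": {
  "steps": [
    [0,0.5,0,0,0,0],
    [0,1,0,0,0,0],
    [0,1.5,-0.05,0,0,-0.1],
    [0,2,-0.1,0,0,-0.2],
    [0,2.5,-0.15,0,0,-0.3],
    [0,3,-0.2,0,0,-0.4],
    [0,3.5,-0.25,0,0,-0.5],
    [0,4,-0.3,0,0,-0.6],
    [0,4.5,-0.35,0,0,-0.6],
    [0,5,-0.4,0,0,-0.6],
    [0,5.5,-0.45,0,0,-0.6],
    [0,5.8,-0.45,0,0,-0.6]
  ]
}}

```text
t: 8.4
eef_pos: [466.5, -59.7, 207.3]
tcp_rot: [-3.142, -0.0, 0.019]
ft_force: [0.4, 0.6, 0.1]
opening: 0.789
```

```bash
python3 - <<'E'
from h import *
a=snap("top","t5.png");b=snap("side","s5.png");print(pin(a),state()["eef_pos"],state()["tcp_rot"][2])
cv2.imwrite("pics/v5.png",np.hstack([cv2.resize(a[240:350,260:420],(480,330)),cv2.resize(b[200:330,210:370],(320,260))[:330] if 0 else cv2.resize(b[200:320,220:336],(319,330))]))
E
```

```text
((468.7886657714844, -188.0822296142578), (80.8213119506836, 92.12613677978516), 3.3860106468200684) [466.49652956 -59.54410063 207.22533326] 0.01879297832883209
```

View pics/v5.png

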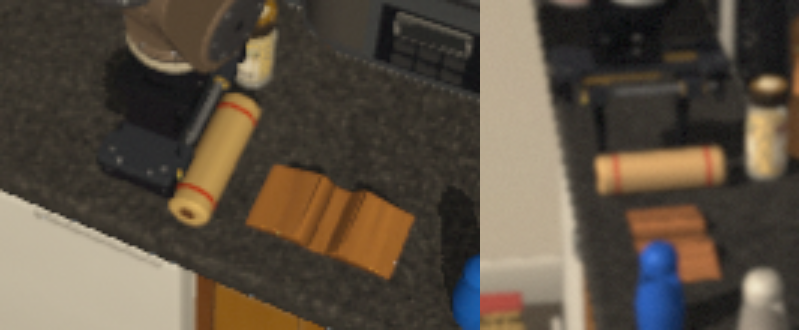

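>>> {"name": "arm_command", "arguments": {
  "steps": [
    [0,0.4,0,0,0,0],
    [0,0.8,0,0,0,0],
    [0,1.2,0,0,0,0],
    [0,1.6,0,0,0,0],
    [0,2,0,0,0,0],
    [0,2.4,0,0,0,0],
    [0,2.8,0,0,0,0],
    [0,3.2,0,0,0,0],
    [0,3.6,0,0,0,0],
    [0,4,0,0,0,0],
    [0,4.4,0,0,0,0],
    [0,4.8,0,0,0,0]
  ]
}}

```text
t: 9.5
eef_pos: [467.4, -107.4, 207.2]
tcp_rot: [-3.141, 0.0, 0.02]
ft_force: [-0.3, 2.5, 1.5]
opening: 0.789
```

>>> {"name": "arm_command", "arguments": {
  "steps": [
    [0,0.4,0,0,0,0],
    [0,0.8,0,0,0,0],
    [0,1.2,0,0,0,0],
    [0,1.6,0,0,0,0],
    [0,2,0,0,0,0],
    [0,2.4,0,0,0,0],
    [0,2.8,0,0,0,0],
    [0,3.2,0,0,0,0],
    [0,3.6,0,0,0,0],
    [0,4,0,0,0,0],
    [0,4.2,0,0,0,0],
    [0,4.4,0,0,0,0]
  ]
}}

```text
t: 10.5
eef_pos: [468.3, -151.3, 207.2]
tcp_rot: [-3.141, -0.0, 0.019]
ft_force: [0.0, 2.4, 1.5]
opening: 0.792
```

```bash
python3 - <<'E'
from h import *
a=snap("top","t6.png");b=snap("side","s6.png");print(state()["eef_pos"],state()["tcp_rot"][2])
cv2.imwrite("pics/v6.png",np.hstack([cv2.resize(a[240:350,290:450],(480,330)),cv2.resize(b[220:340,220:336],(319,330))]))
E
```

```text
[ 468.31019602 -151.36569889  207.15490655] 0.019234331623260603
```

View pics/v6.png

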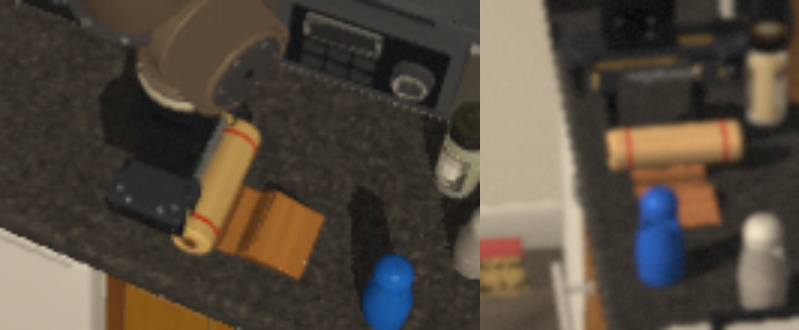

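>>> {"name": "arm_command", "arguments": {
  "steps": [
    [0,0.2,0,0,0,0],
    [0,0.4,0,0,0,0],
    [0,0.6,0,0,0,0],
    [0,0.8,0,0,0,0],
    [0,1,0,0,0,0],
    [0,1.2,0,0,0,0],
    [0,1.4,0,0,0,0],
    [0,1.6,0,0,0,0],
    [0,1.8,0,0,0,0],
    [0,1.8,0,0,0,0],
    [0,1.8,0,0,0,0],
    [0,1.8,0,0,0,0]
  ]
}}

```text
t: 11.6
eef_pos: [468.6, -169.0, 207.2]
tcp_rot: [-3.141, 0.0, 0.019]
ft_force: [0.4, 0.4, -0.9]
opening: 0.791
```

```bash
python3 - <<'E'
from h import *
a=snap("top","t7.png");b=snap("side","s7.png");print(state()["eef_pos"],state()["ft_force"])
cv2.imwrite("pics/v7.png",np.hstack([cv2.resize(a[240:350,290:450],(480,330)),cv2.resize(b[220:340,220:336],(319,330))]))
E
```

```text
[ 468.6236874  -168.95705089  207.19839185] [-0.00836098  0.36333678 -0.65358064]
```

View pics/v7.png

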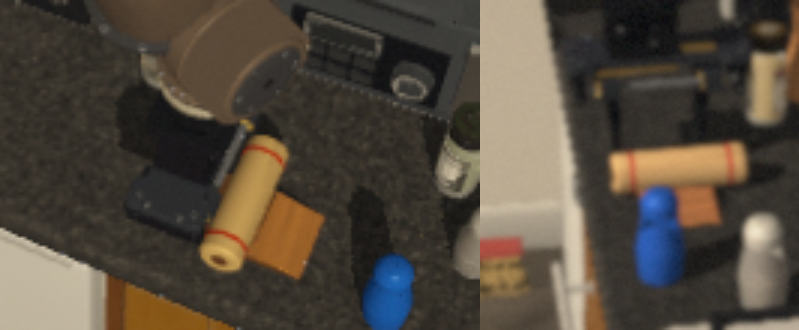

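>>> {"name": "arm_command", "arguments": {
  "steps": [
    [0,-0.5,0,0,0,0],
    [0,-1,0,0,0,0],
    [0,-1.5,-0.5,0,0,0],
    [0,-2,-2,0,0,0],
    [0,-2,-4,0,0,0],
    [0,-2,-6.5,0,0,0],
    [0,-2,-9,0,0,0],
    [0,-2,-12,0,0,0],
    [0,-4,-15,0,0,0],
    [0,-7,-16,0,0,0],
    [0,-10,-16,0,0,0],
    [0,-13,-16,0,0,0]
  ]
}}

```text
t: 12.7
eef_pos: [465.4, -37.4, 368.5]
tcp_rot: [3.141, -0.002, 0.019]
ft_force: [0.3, 0.7, -0.4]
opening: 0.789
```

>>> {"name": "arm_command", "arguments": {
  "steps": [
    [0,-3,0,0,0,0],
    [0,-6,0,0,0,0],
    [0,-8,0,0,0,0],
    [0,-8,0,0,0,0],
    [0,-8,0,0,0,0],
    [0,-8,0,0,0,0]
  ]
}}

```text
t: 13.2
eef_pos: [464.3, 40.9, 367.4]
tcp_rot: [3.142, -0.0, 0.02]
ft_force: [-0.3, 0.0, 0.1]
opening: 0.788
```

```bash
python3 - <<'E'
from h import *
a=snap("top","t8.png");b=snap("side","s8.png");print(state()["eef_pos"],state()["ft_force"])
o=cv2.imread("pics/top0.png")
cv2.imwrite("pics/v8.png",np.hstack([cv2.resize(a[250:350,300:460],(480,300)),cv2.resize(b[190:340,220:380],(320,300))]))
# bystander shift: diff to first image around each
for n,(u,v) in dict(jar_l=(344,254),jar_r=(445,290),salt=(450,320),pepper=(337,228)).items():
    d=cv2.absdiff(a[v-18:v+18,u-14:u+14],o[v-18:v+18,u-14:u+14]);print(n,d.mean().round(1))
for z,tag in((23,'axis'),):
    hsv=cv2.cvtColor(a,cv2.COLOR_BGR2HSV)
    # pin ridge mask: lighter wood than rest
    c=hsv[280:345,335:405];m=((c[...,1]>60)&(c[...,2]>150)&(c[...,0]>13)&(c[...,0]<30)).astype(np.uint8)
    k=max(cv2.findContours(m,0,1)[0],key=cv2.contourArea);w=plane("top",k.reshape(-1,2)+[335,280],z)[:,:2];print(cv2.minAreaRect(w.astype(np.float32)))
E
```

```text
[464.50161203  40.33993179 367.29877839] [ 0.50170332 -0.02754148 -0.66362913]
jar_l 8.5
jar_r 7.0
salt 8.3
pepper 9.6
((488.60546875, -238.05459594726562), (108.29059600830078, 85.04998779296875), 0.5260468125343323)
```

View pics/v8.png

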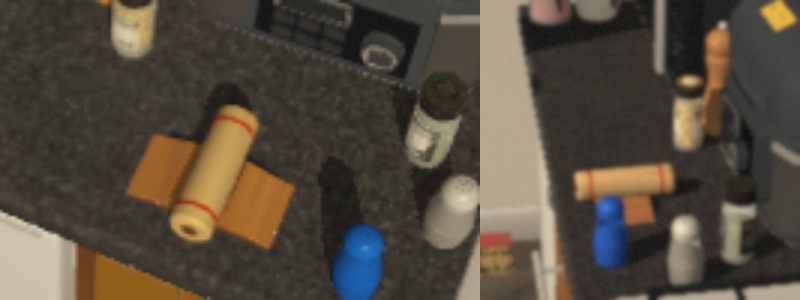

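```bash
python3 - <<'E'
from h import *
print(plane("top",[(300+190/3,250+224/3)],23))
b=plane("top",[(300+198/3,250+208/3),(300+236/3,250+121/3)],41);print(b,b.mean(0)+[0,3,-18],np.arctan2(*(b[1]-b[0])[1::-1]))
E
```

```text
[[ 425.55167846 -211.70958094   23.        ]]
[[ 433.96983557 -214.66454877   41.        ]
 [ 532.44283355 -211.91336627   41.        ]] [ 483.20633456 -210.28895752   23.        ] 0.027931179938647747
```

```bash
python3 -c "
from h import *
print(job_done(),state()['t'])"
```

```text
the job is handed in; nothing more can be done
the job is handed in; nothing more can be done
```

The rolling pin is in the V groove and the job is handed in, at about 13 s of the 54 s allowed. I pushed it with two spread fingers from y ≈ 260 mm over about 320 mm of worktop, up the ramp and over the lip, then backed the arm off clear.

**Last checks in the images**
- **Position:** the pin's axis is about 1–2 mm from the groove's middle line. Its middle is about 6–13 mm from the rest's middle along the groove, against a limit of 29 mm, and both ends stick out.
- **Angle:** the pin measures 0.028 rad and the rest 0.014–0.028 rad, so they are nearly parallel.
- **Bystanders:** the ones in the last crops stand where they stood before.
- **Force:** the force on the tool was about 2.5 N at most in the readings after each move.

**Less certain**
- **Turning over:** I could only infer it from the grain brightness in the top pictures. The shift between two pictures was about 12°, against 21° expected for pure rolling, which still points to rolling rather than sliding. The distance would be about 2.5 turns.
- **Failed measurements:** my automatic contour fit of the pin failed near and on the rest because it merged pin and rest. The final position comes from pixels I picked by hand on the end cap and red bands.
- **Image-difference check on bystanders:** it gave differences of 7–10 levels, which I had no baseline for, so I relied on the view.

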